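# Overhang a steel blank on the welding rest

### The job

Push the bare steel blank along the blue welding rest, with the fingertips and without picking it up, until about a third of its length sticks out over the end nearest the torch stand, so that its edge is free for welding. Leave it lying flat on the rest with its long side square against the yellow fence. Do not move anything else.

Things in the scene. Friction and masses are not known exactly. Their poses are not given: they have to be found in the camera images.
- rest: Blue steel rest fixed to the table: level ledge 140 mm (its x) by 280 mm (its y), top 50 mm above the table. Origin on the table under its middle; x points across to the fence, y along the ledge. A yellow fence runs along the whole +x side, inner face at x = +55 mm, 15 mm thick, its top 15 mm above the ledge. Both ends (y = +140 and -140 mm) and the near side (x = -70 mm) are open.
- blank: Loose bare steel plate, 80 mm (its x) by 120 mm (its y) by 6 mm thick, about 0.45 kg, lying on the ledge near its middle, a little askew and a little off the fence. Origin at the centre of its underside, z up. It slides with ordinary steel friction and tips off if its middle passes the ledge's end.
- torch: Red-handled welding torch with a copper nozzle, on a stand with a round dark base 90 mm across; 120 mm tall in all; the torch is 200 mm long, lying along the stand's x. It stands on the table about 145 mm beyond one end of the rest, either end from start to start. Origin at the centre of the base's underside.
- can: Green-labelled spray can, 60 mm across, 150 mm tall, standing on the table about 145 mm beyond the other end of the rest. Origin at the centre of its underside.
- magnet: Orange welding magnet, 70 x 70 x 27 mm, flat on the table behind the fence. Origin at the centre of its underside.
- hammer: Hammer, 200 mm long, lying on the table along its x, to the robot's right. Origin under its middle.
- brush: Brush, 200 mm long, lying on the table along its x, to the robot's left. Origin under its middle.
- pot: Plain metal cup, 80 mm across, 80 mm tall, on the table to the right. Origin at the centre of its underside.
- pipe: Short upright piece of steel pipe, 60 mm across, 60 mm tall, on the table to the left. Origin at the centre of its underside.
There are look-alikes about, which are no part of the job. What is shaped like the torch but pink or white is not meant.

How it is judged:
At the end, for the whole second after the job is handed in: The blank lies still and flat on the ledge, its long side along the fence (within 0.08 rad, its middle no more than 6 mm off the touching position), and 27 to 53 mm of its 120 mm length hangs over the end on the torch's side (((y of torch in the frame of rest above 0 m and y of blank in the frame of rest between 0.107 and 0.133 m) or (y of torch in the frame of rest below 0 m and y of blank in the frame of rest between -0.133 and -0.107 m)) and x of blank in the frame of rest above 0.009 m and angle between the y axis of blank and the y axis of rest, either way round below 0.08 rad and z of blank in the frame of rest between 0.046 and 0.054 m and angle between blank's own z axis and vertical below 0.05 rad and linear speed of blank below 0.01 m/s).
It fails at once if the blank is lifted, tipped or dropped (z of blank in the frame of rest above 0.062 m or z of blank in the frame of rest below 0.04 m or angle between blank's own z axis and vertical above 0.2 rad).
It fails at once if the torch stand, can or magnet is moved or knocked over (distance of any of torch, can, magnet from where it was at the start of the episode above 0.015 m or angle between any of torch, can, magnet's own z axis and vertical above 0.3 rad).
It fails at once if another thing on the table is moved or knocked over (distance of any of hammer, brush, pot, pipe from where it was at the start of the episode above 0.015 m or angle between any of pot, pipe's own z axis and vertical above 0.3 rad).
It also fails if it takes over 51 s, if anything falls off the work surface, if the arm or the gripper's body presses on something with over 40 N, if the wrist force passes 120 N, or if a joint passes its speed limit or range.

### The arm

A 7-joint arm with a two-finger parallel gripper is mounted at the origin on the work surface. World frame = base frame: x ahead of the robot, y to its left, z up, the work surface at z = 0. Lengths are in m, angles in rad, forces in N, time in s.
With the tool pointing down it reaches from about 0.35 to 0.9 m from the base axis. Payload 7.2 kg.
Tool frame: the origin (TCP) lies midway between the tips of the shut fingers; the grasp point (between the pads) lies 19 mm behind it (ctrl.pinch_z is the distance from the TCP to the grasp point, in m); z points along the fingers, y is the line along which they close (so a half turn about z gives the same grasp; the last joint's range is limited). The gripper opens to 85 mm and grips with 20 to 120 N. Pads are 22 mm wide; open, the fingers measure 114 mm over their backs; the gripper's body (76 mm by 85 mm) begins 54 mm behind the grasp point. The pads swing forward as they close: fully open they stand 13 mm farther back than shut.
Start: joints at [1.094, 0.411, -0.013, 1.596, 0.006, 1.134, -0.082], TCP at [0.248, -0.574, 0.231] pointing down, gripper open.
Joint ranges: [-2.95, 2.95], [-0.29, 1.99], [-1.47, 1.44], [0.14, 2.54], [-1.03, 4.17], [0.13, 1.85], [-2.86, 2.86]. Speed limits (rad/s): [2.39, 2.39, 3.01, 3.01, 3.14, 3.14, 3.14].

### API

Orientations are given as [roll, pitch, yaw] about the fixed x, y, z axes, in that order (R = Rz(yaw) Ry(pitch) Rx(roll)).
In Python, from station import ctrl, imaging, job, models gives the robot as it stands. The module is installed in compiled form; this text tells all that it offers.
- The arm moves only by the tool step_arm, never from a script. Its argument "commands" is a list that holds one entry, the list of rows, each a list of 7 numbers: the opening, from 0 (shut) to 1 (fully open), then the shift along the tool's x, y, z in units of 60 mm (1.0 is 60 mm), then the turn, a rotation vector about the tool's x, y, z in units of 5 degrees (1.0 is 5 degrees). A call has exactly 10 rows; each row shifts and turns the commanded pose from where the row before left it, along the tool's axes as they then stand; what a row does not reach is not made up. A row lasts 1/8 s, in which the tool goes at most 62.5 mm and 10.7 degrees, less where a joint would pass 70% of its speed; a pose out of reach is approached as far as the arm can. A call is refused whole if a number of a shift passes 1 or a number of a turn 1, either way. A call with a gripper value outside its range is refused whole. The fingers move at their own pace and stop on an object; "squeeze" is the grip in N (left out, the last holds). Time passes only in rows, so rows that do not move let the fingers close, or fill a call up. It gives the time, the measured TCP pose, the force and the opening at its end, in the units of the state.
- ctrl.state(): the state, without advancing time (a new reading comes with each control period).
- imaging.read_camera(name): name is "scene" or "top" or "wrist"; returns (picture, depth): 480x640x3 uint8, red, green, blue; 480x640 float32, m along the optical axis (not along the pixel's ray), 0 where there is no reading.
- imaging.camera_info(name): a dict with "camera_matrix" (3x3 intrinsics, pixels), "k1" (the pictures are not rectified: a ray, as slopes to the right and down, at radius r is drawn at 1 + k1 r^2 times it, then the intrinsics apply), "R" (3x3) and "t" (3): a world point X has camera coordinates R X + t. Camera axes: x right, y down, z forward; pixel columns grow to the right and rows downward; lengths in m; the calibration is good to about 2 mm. A picture is of the moment at which its call begins: read the wrist's pose just before it. camera_info takes no time and is no camera call; for the wrist camera it gives the pose at the moment of the call.
- job.job_done(): hands the job in, once; it reports no verdict.
Trained networks look in the newest picture that a camera, given by its name, has taken for a name from the list of things; names that differ only in an ending like _2 or _b are one class to them, and where a whole thing is asked for, a point or a joint stands for the part that bears it (a point fixed in the world has none). Each returns a list of dicts, best first, with "confidence" (0 to 1); they miss things now and then, are a little off and sometimes report something else, mostly with a low value. They report only what shows in the picture. A call takes as long as a camera call. They do not tell look-alikes from the thing itself.
- models.search_frame(camera, name): "location" ([x, y, z] in m, in world coordinates, good to about 4 mm: the middle of the surface that is visible of it).
The state is a dict: "time_s": time; "q": joint angles; "dq": joint speeds; "joint_efforts": joint torques, N m; "tcp_pos": TCP position; "orientation": TCP orientation; "ft_force": force on the tool from outside, world axes, zero at the start; "moment": the same for the moment, N m; "width": finger opening in m.
Only numpy, scipy, OpenCV 4.12 (cv2) and the standard library are available. Lean on these libraries where they do the work, as an engineer would, in place of code of your own. Each camera call takes 0.05 s, during which the arm holds its last target. There are 200 camera calls.

## Working session

There is one attempt and no reset: what is moved stays moved. The work goes in short steps, Python scripts to look and compute and a tool call to move; the robot and the scene stay as the last step left them, time stands still between calls to the robot, and variables do not carry over. Pictures are saved under pics/ and viewed, on a budget of 10 in all, crops included, one or two more only if the job needs it, and the job is handed in when it is done.

Besides the shell and the picture viewer there is one more tool, called after ">>>" as name(argument=value, ...) on one line, values as JSON. step_arm: Moves the arm, as the interface text tells. Its arguments: {"type":"object","properties":{"commands":{"type":"array","items":{"type":"array","items":{"type":"array","items":{"type":"number"}}}},"squeeze":{"type":"number"}},"required":["commands"]}

```bash
mkdir -p pics; cat > h.py <<'E'
import numpy as np, cv2
from station import ctrl, imaging, job, models
def cloud(cam):
    ci=imaging.camera_info(cam); im,d=imaging.read_camera(cam)
    K=np.array(ci["camera_matrix"]);k1=ci["k1"]
    v,u=np.mgrid[0:480,0:640]
    p=cv2.undistortPoints(np.stack([u.ravel(),v.ravel()],1).astype(np.float64)[:,None],K,np.array([k1,0,0,0.]))[:,0]
    z=d.ravel(); C=np.c_[p*z[:,None],z]
    X=(C-np.array(ci["t"]))@np.array(ci["R"])
    X[z==0]=np.nan
    return im,X.reshape(480,640,3)
def save(n,im): cv2.imwrite("pics/"+n+".png",im[:,:,::-1])
E
python3 - <<'E'
from h import *
print(ctrl.state())
im,X=cloud("top"); save("top",im); np.save("top.npy",X)
for n in ["rest","blank","torch","can","magnet","pot","pipe","hammer","brush"]:
    print(n,[(np.round(r["location"],3),round(r["confidence"],2)) for r in models.search_frame("top",n)[:3]])
E
```

```text
{'time_s': 0.0, 'q': array([ 1.09380167,  0.41191419, -0.01269074,  1.59703635,  0.00561531,
        1.13430729, -0.08222753]), 'dq': array([-1.52770430e-03, -1.46737456e-03, -5.40712483e-04, -3.59863612e-05,
        1.08166027e-03,  1.14796192e-03,  7.54738996e-04]), 'joint_efforts': array([ 4.73391501e-04, -6.00617480e+01,  6.82133865e-01, -2.99404907e+01,
        1.39250426e-02,  1.05941319e-02, -2.45369216e-05]), 'tcp_pos': array([ 0.24818907, -0.57307042,  0.23044744]), 'orientation': array([-3.13996891e+00,  1.37979432e-04,  4.08778814e-01]), 'ft_force': array([-0.03582719, -0.02195011,  0.11764354]), 'moment': array([-0.03691243,  0.02357058, -0.04730256]), 'width': 0.0855989676473462}
rest [(array([ 0.558, -0.035,  0.053]), 0.86)]
blank [(array([ 0.551, -0.032,  0.057]), 0.84)]
torch [(array([ 0.317, -0.146,  0.104]), 0.81), (array([0.487, 0.231, 0.098]), 0.79)]
can [(array([ 0.594, -0.311,  0.146]), 0.62)]
magnet [(array([ 0.68 , -0.006,  0.018]), 0.8)]
pot [(array([ 0.636, -0.518,  0.041]), 0.8), (array([ 0.678, -0.006,  0.018]), 0.24)]
pipe [(array([0.61 , 0.497, 0.039]), 0.7)]
hammer [(array([ 0.411, -0.461,  0.031]), 0.69), (array([ 0.595, -0.308,  0.15 ]), 0.17)]
brush [(array([0.442, 0.489, 0.017]), 0.93)]
```

View pics/top.png

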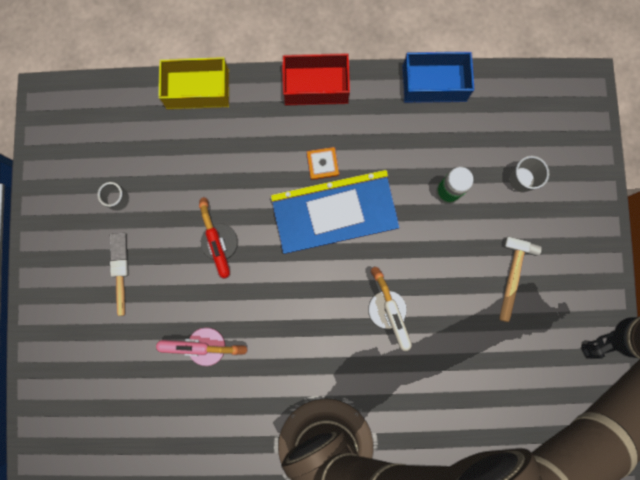

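The red torch is at about (215,243), left of the rest, so the push goes toward world +y. The can is on the right at (458,183). The blank is the light patch at (335,212), and the fence runs along the far side. The white and pink torches are look-alikes.

```bash
cat >> h.py <<'E'
def rect(P):
    c,s,a=cv2.minAreaRect((P*1000).astype(np.float32)); b=cv2.boxPoints((c,s,a)); return b/1000
def pose(cam,lo=None):
    im,X=cloud(cam); hsv=cv2.cvtColor(im,cv2.COLOR_RGB2HSV); H,S,V=[hsv[...,i].astype(int) for i in range(3)]
    near=(np.hypot(X[...,0]-.56,X[...,1]+.03)<.24)
    def big(m):
        n,l,st,_=cv2.connectedComponentsWithStats(m.astype(np.uint8)); 
        return l==1+np.argmax(st[1:,4])
    ye=big(near&(abs(H-28)<8)&(S>150)&(V>120)&(X[...,2]>.04))
    bl=big(near&(abs(H-110)<15)&(S>120)&(X[...,2]>.035)&(X[...,2]<.062))
    wh=big(near&(S<60)&(V>120)&(X[...,2]>.045)&(X[...,2]<.07))
    return im,X,ye,bl,wh
def report(cam):
    im,X,ye,bl,wh=pose(cam)
    for n,m in (("yellow",ye),("ledge",ye|bl|wh),("blank",wh)):
        P=X[m]; b=rect(P[:,:2]); e=[b[1]-b[0],b[2]-b[1]]
        L=e[int(np.linalg.norm(e[1])>np.linalg.norm(e[0]))]; L=L*np.sign(L[1])
        print(n,m.sum(),"c",b.mean(0).round(4),"size",sorted(np.linalg.norm(e,axis=1).round(4)),"yaw",round(float(np.arctan2(-L[0],L[1])),4),"z",np.median(P[:,2]).round(4))
    return im,X
E
python3 - <<'E'
from h import *
report("top"); im,X=report("scene"); save("scene",im)
im,d=imaging.read_camera("wrist"); print(imaging.camera_info("wrist"))
print([models.search_frame("scene",n)[:2] for n in("torch","can","blank")])
E
```

```text
yellow 253 c [ 0.6246 -0.075 ] size [np.float32(0.0166), np.float32(0.094)] yaw 0.1931 z 0.0654
ledge 6218 c [ 0.5538 -0.0372] size [np.float32(0.141), np.float32(0.2804)] yaw 0.1936 z 0.0518
blank 1714 c [ 0.5531 -0.0382] size [np.float32(0.0803), np.float32(0.1211)] yaw 0.2358 z 0.0563
yellow 567 c [ 0.6154 -0.0218] size [np.float32(0.025), np.float32(0.281)] yaw 0.1835 z 0.0605
ledge 3121 c [ 0.5555 -0.0361] size [np.float32(0.148), np.float32(0.289)] yaw 0.1835 z 0.0505
blank 889 c [ 0.5621 -0.0366] size [np.float32(0.1123), np.float32(0.1311)] yaw 0.2459 z 0.0537
{'camera_matrix': array([[387.20952855,   0.        , 310.98483672],
       [  0.        , 387.20952855, 231.43983697],
       [  0.        ,   0.        ,   1.        ]]), 'k1': -0.06550234117884168, 'R': array([[ 3.96116015e-01, -9.18200459e-01,  1.39386230e-04],
       [-8.83916587e-01, -3.81284687e-01,  2.70764573e-01],
       [-2.48563010e-01, -1.07377389e-01, -9.62645587e-01]]), 't': array([-0.62503879, -0.0339511 ,  0.37851771])}
[[{'location': [0.4975, 0.253, 0.0652], 'confidence': 0.95}, {'location': [0.3282, -0.1508, 0.0617], 'confidence': 0.88}], [{'location': [0.6141, -0.2941, 0.1015], 'confidence': 0.89}], [{'location': [0.5536, -0.033, 0.0603], 'confidence': 0.81}]]
```

View pics/scene.png

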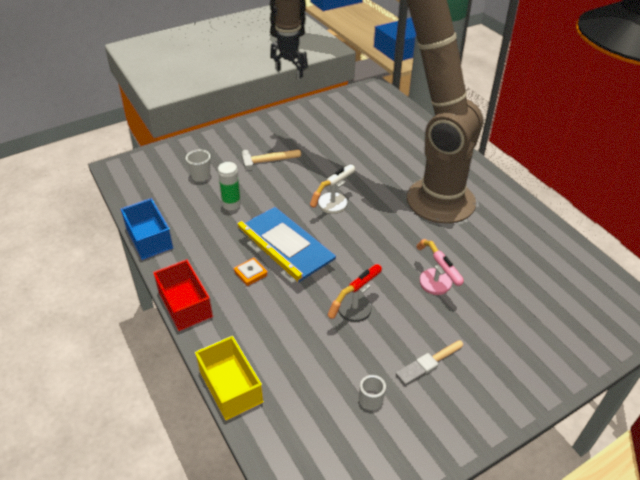

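```bash
cat >> h.py <<'E'
from scipy.spatial.transform import Rotation as Ro
C=np.array([.554,-.037]); YAW=.1936
A=np.array([[np.cos(YAW),-np.sin(YAW)],[np.sin(YAW),np.cos(YAW)]])
def tr(p): return (np.asarray(p)[:2]-C)@A
def go(x,y,z):
    "rest-frame TCP target -> turn (units), then shift in the turned tool frame (units)"
    s=ctrl.state(); R=Ro.from_euler("xyz",s["orientation"]); G=Ro.from_euler("xyz",[np.pi,0,YAW])
    print("tcp rest",tr(s["tcp_pos"]).round(4),s["tcp_pos"][2].round(4),"F",s["ft_force"].round(1),"t",s["time_s"],"w",s["width"])
    print("turn",np.degrees((R.inv()*G).as_rotvec()).round(3)/5)
    w=np.r_[C+A@[x,y],z]-s["tcp_pos"]; print("shift",(G.inv().apply(w)/.06).round(3))
E
python3 - <<'E'
from h import *
X=np.load("top.npy")
for n,(u,v) in dict(nozw=(377,271),basew=(388,308),noz=(205,203),hand=(225,272),can=(458,180),endw=(404,345)).items(): print(n,tr(X[v,u]).round(3),X[v,u,2].round(3))
go(-.075,0,.12)
E
```

```text
nozw [-0.162 -0.061] 0.088
basew [-0.249 -0.064] 0.11
noz [0.076 0.289] 0.098
hand [-0.09   0.275] 0.103
can [-0.007 -0.278] 0.149
endw [-0.337 -0.081] 0.105
tcp rest [-0.4031 -0.4677] 0.2313 F [ 0.1 -0.  -0.5] t 0.8 w 0.08531678346205684
turn [ 0.0000e+00 -2.0000e-04  2.4662e+00]
shift [ 5.468 -7.795  1.855]
```

>>> step_arm(commands=[[[1,0,0,0,0,0,0.822],[1,0,0,0,0,0,0.822],[1,0,0,0,0,0,0.822],[1,0.547,-0.78,0,0,0,0],[1,0.547,-0.78,0,0,0,0],[1,0.547,-0.78,0,0,0,0],[1,0.547,-0.78,0,0,0,0],[1,0.547,-0.78,0,0,0,0],[1,0.547,-0.78,0,0,0,0],[1,0.547,-0.78,0,0,0,0]]])

```text
time_s: 2.05
tcp_pos: [0.4115, -0.2061, 0.2317]
orientation: [3.141, -0.001, 0.193]
ft_force: [1.6, -1.2, 0.9]
width: 0.0855
```

>>> step_arm(commands=[[[1,0.547,-0.78,0,0,0,0],[1,0.547,-0.78,0,0,0,0],[1,0.547,-0.78,0,0,0,0],[1,0,0,0.45,0,0,0],[1,0,0,0.45,0,0,0],[1,0,0,0.45,0,0,0],[1,0,0,0.45,0,0,0],[1,0,0,0,0,0,0],[1,0,0,0,0,0,0],[1,0,0,0,0,0,0]]])

```text
time_s: 3.3
tcp_pos: [0.4813, -0.0512, 0.1245]
orientation: [3.141, -0.002, 0.194]
ft_force: [0.7, -0.4, -0.5]
width: 0.0855
```

```bash
python3 - <<'E'
from h import *
go(-.068,0,.044)
im,X=cloud("wrist"); save("w1",im)
try: report("wrist")
except Exception as e: print(e)
E
```

```text
tcp rest [-0.0741  0.0001] 0.1245 F [ 0.7 -0.4 -0.5] t 3.3 w 0.0854559426408797
turn [ 0.008  -0.0226 -0.0012]
shift [1.020e-01 1.000e-03 1.342e+00]
yellow 237 c [ 0.6258 -0.1272] size [np.float32(0.0015), np.float32(0.0721)] yaw 0.1977 z 0.064
ledge 113443 c [ 0.5454 -0.0378] size [np.float32(0.1253), np.float32(0.2808)] yaw 0.1916 z 0.0501
blank 35137 c [ 0.5518 -0.0369] size [np.float32(0.0826), np.float32(0.1239)] yaw 0.237 z 0.0557
```

View pics/w1.png

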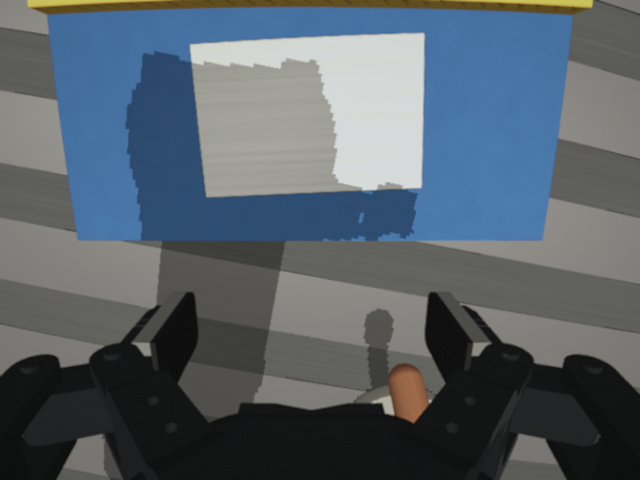

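The wrist view shows the blank with corners near (190,45), (425,33), (420,188) and (205,197). It is askew and about 15 mm off the fence. The open fingers are at (175,330) and (445,330). The ledge reads z=0.050 and the blank top 0.056, which match the given sizes.

>>> step_arm(commands=[[[1,0.05,0,0.2,0,0,0],[1,0.05,0,0.2,0,0,0],[1,0.05,0,0.2,0,0,0],[1,0,0,0.2,0,0,0],[1,0,0,0.2,0,0,0],[1,0,0,0.15,0,0,0],[1,0,0,0.15,0,0,0],[1,0,0,0.05,0,0,0],[1,0,0,0,0,0,0],[1,0,0,0,0,0,0]]])

```text
time_s: 4.65
tcp_pos: [0.4896, -0.0494, 0.0426]
orientation: [3.141, -0.001, 0.194]
ft_force: [0.7, 0.5, -0.8]
width: 0.0854
```

```bash
python3 - <<'E'
from h import *
go(-.064,0,.040)
im,X=cloud("wrist"); save("w2",im)
for v in range(270,480,15): print(v,[(u,tr(X[v,u]).round(3).tolist(),X[v,u,2].round(3)) for u in (165,180,195,440,455)])
E
```

```text
tcp rest [-0.0656  0.0002] 0.0426 F [ 0.7  0.5 -0.8] t 4.65 w 0.08540883554692547
turn [ 0.0026 -0.0068  0.    ]
shift [0.027 0.004 0.043]
270 [(165, [-0.05, 0.055], np.float64(0.05)), (180, [-0.05, 0.05], np.float64(0.049)), (195, [-0.05, 0.044], np.float64(0.05)), (440, [-0.05, -0.049], np.float64(0.049)), (455, [-0.05, -0.054], np.float64(0.051))]
285 [(165, [-0.056, 0.056], np.float64(0.05)), (180, [-0.056, 0.05], np.float64(0.049)), (195, [-0.056, 0.044], np.float64(0.05)), (440, [-0.056, -0.048], np.float64(0.051)), (455, [-0.056, -0.054], np.float64(0.051))]
300 [(165, [-0.054, 0.05], np.float64(0.067)), (180, [-0.054, 0.044], np.float64(0.067)), (195, [-0.062, 0.045], np.float64(0.05)), (440, [-0.054, -0.043], np.float64(0.067)), (455, [-0.054, -0.048], np.float64(0.067))]
315 [(165, [-0.054, 0.046], np.float64(0.077)), (180, [-0.057, 0.043], np.float64(0.072)), (195, [-0.064, 0.043], np.float64(0.058)), (440, [-0.057, -0.042], np.float64(0.071)), (455, [-0.054, -0.045], np.float64(0.077))]
330 [(165, [-0.055, 0.043], np.float64(0.085)), (180, [-0.062, 0.043], np.float64(0.07
[... 1418 characters left out ...]
, [-0.049, -0.026], np.float64(0.128))]
435 [(165, [-0.048, 0.025], np.float64(0.132)), (180, [-0.048, 0.023], np.float64(0.132)), (195, [-0.048, 0.02], np.float64(0.132)), (440, [-0.048, -0.022], np.float64(0.132)), (455, [-0.049, -0.025], np.float64(0.131))]
450 [(165, [-0.048, 0.024], np.float64(0.135)), (180, [-0.048, 0.022], np.float64(0.136)), (195, [-0.046, 0.019], np.float64(0.137)), (440, [-0.047, -0.02], np.float64(0.137)), (455, [-0.048, -0.023], np.float64(0.136))]
465 [(165, [-0.045, 0.022], np.float64(0.141)), (180, [-0.046, 0.02], np.float64(0.141)), (195, [-0.046, 0.018], np.float64(0.14)), (440, [-0.046, -0.019], np.float64(0.141)), (455, [-0.046, -0.022], np.float64(0.14))]
```

View pics/w2.png

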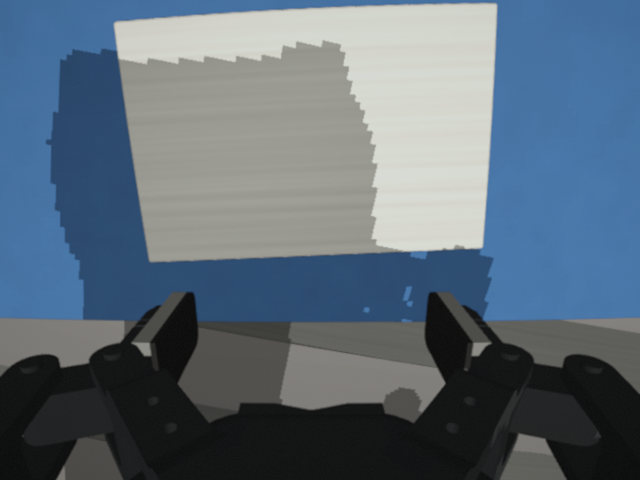

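>>> step_arm(commands=[[[1,0,0,0.03,0,0,0],[1,0,0,0.03,0,0,0],[1,0.06,0,0,0,0,0],[1,0.06,0,0,0,0,0],[1,0.06,0,0,0,0,0],[1,0.06,0,0,0,0,0],[1,0.06,0,0,0,0,0],[1,0.06,0,0,0,0,0],[1,0.06,0,0,0,0,0],[1,0,0,0,0,0,0]]])

```text
time_s: 5.95
tcp_pos: [0.5148, -0.0445, 0.0387]
orientation: [3.141, -0.001, 0.194]
ft_force: [-0.6, -0.3, -0.2]
width: 0.0854
```

```bash
python3 - <<'E'
from h import *
go(-.036,0,.039)
im,X=report("wrist"); save("w3",im)
E
```

```text
tcp rest [-0.0399  0.0002] 0.0387 F [-0.6 -0.3 -0.2] t 5.95 w 0.08541008868044535
turn [ 0.0012 -0.013  -0.0004]
shift [ 0.065  0.003 -0.004]
yellow 1374 c [ 0.6069 -0.029 ] size [np.float32(0.0011), np.float32(0.1902)] yaw 0.191 z 0.0641
ledge 133844 c [ 0.5499 -0.0611] size [np.float32(0.1253), np.float32(0.2316)] yaw 0.191 z 0.0553
blank 87930 c [ 0.565  -0.0362] size [np.float32(0.0833), np.float32(0.1259)] yaw 0.1906 z 0.0558
```

The two fingertips have squared the blank. It needs a few more millimetres to reach the fence.

>>> step_arm(commands=[[[1,0.02,0,0,0,0,0],[1,0.02,0,0,0,0,0],[1,0.015,0,0,0,0,0],[1,0.01,0,0,0,0,0],[1,0.01,0,0,0,0,0],[1,0,0,0,0,0,0],[1,0,0,0,0,0,0],[1,0,0,0,0,0,0],[1,0,0,0,0,0,0],[1,0,0,0,0,0,0]]])

```text
time_s: 7.25
tcp_pos: [0.5168, -0.0441, 0.0385]
orientation: [3.141, 0.003, 0.193]
ft_force: [-7.7, -1.2, 6.2]
width: 0.0855
```

```bash
python3 - <<'E'
from h import *
go(-.036,0,.039)
im,X=report("wrist"); save("w3",im)
E
```

```text
tcp rest [-0.0379  0.0002] 0.0385 F [-7.7 -1.2  6.2] t 7.25 w 0.08545588756943857
turn [ 0.0016  0.0364 -0.0036]
shift [ 0.032  0.003 -0.008]
yellow 1548 c [ 0.6078 -0.0291] size [np.float32(0.0026), np.float32(0.189)] yaw 0.1921 z 0.0642
ledge 133415 c [ 0.5518 -0.0614] size [np.float32(0.1241), np.float32(0.2336)] yaw 0.1715 z 0.0554
blank 88351 c [ 0.567  -0.0358] size [np.float32(0.0813), np.float32(0.1263)] yaw 0.1944 z 0.0558
```

The wrist feels 7.7 N against the fence, so the blank is seated. Next I retreat, shut the fingers and go behind the far end.

>>> step_arm(commands=[[[1,-0.1,0,0,0,0,0],[1,-0.1,0,0,0,0,0],[1,0,0,-0.5,0,0,0],[1,0,0,-0.5,0,0,0],[0,0.2,0.3,0,0,0,0],[0,0.2,0.3,0,0,0,0],[0,0.2,0.3,0,0,0,0],[0,0.2,0.3,0,0,0,0],[0,0.2,0.3,0,0,0,0],[0,0,0,0,0,0,0]]])

```text
time_s: 8.55
tcp_pos: [0.5837, -0.1241, 0.0986]
orientation: [3.141, -0.001, 0.192]
ft_force: [-0.3, 0.8, -0.8]
width: -0.0
```

```bash
python3 - <<'E'
from h import *
go(.013,-.09,.053)
report("wrist"); im,X=report("top")
E
```

```text
tcp rest [ 0.0124 -0.0911] 0.0986 F [-0.3  0.8 -0.8] t 8.55 w -2.812671354769389e-05
turn [ 0.007  -0.0136 -0.0218]
shift [ 0.01  -0.019  0.76 ]
yellow 7065 c [ 0.619  -0.0508] size [np.float32(0.0147), np.float32(0.1676)] yaw 0.1907 z 0.0647
ledge 56727 c [ 0.5763 -0.0671] size [np.float32(0.1049), np.float32(0.2103)] yaw 0.1907 z 0.0555
blank 31969 c [ 0.5646 -0.0298] size [np.float32(0.0841), np.float32(0.1324)] yaw 0.1938 z 0.0558
yellow 236 c [0.606  0.0233] size [np.float32(0.0166), np.float32(0.0912)] yaw 0.204 z 0.0653
ledge 4939 c [ 0.5496 -0.0133] size [np.float32(0.1421), np.float32(0.2315)] yaw 0.1911 z 0.0522
blank 1598 c [ 0.5688 -0.0374] size [np.float32(0.0816), np.float32(0.1221)] yaw 0.1956 z 0.0563
```

>>> step_arm(commands=[[[0,0,0,0.15,0,0,0],[0,0,0,0.15,0,0,0],[0,0,0,0.15,0,0,0],[0,0,0,0.15,0,0,0],[0,0,0,0.1,0,0,0],[0,0,0,0.06,0,0,0],[0,0,0,0,0,0,0],[0,0,-0.1,0,0,0,0],[0,0,-0.1,0,0,0,0],[0,0,0,0,0,0,0]]])

```text
time_s: 9.9
tcp_pos: [0.5806, -0.1099, 0.0534]
orientation: [-3.141, -0.0, 0.195]
ft_force: [-0.1, -0.6, 0.1]
width: -0.0003
```

```bash
python3 - <<'E'
from h import *
go(.013,.045,.053)
im,X=report("wrist"); save("w4",im)
E
```

```text
tcp rest [ 0.0121 -0.0767] 0.0534 F [-0.1 -0.6  0.1] t 9.9 w -0.00028887075954318994
turn [-0.0024 -0.005   0.0148]
shift [ 0.015 -2.028  0.006]
yellow 12882 c [ 0.624  -0.0766] size [np.float32(0.015), np.float32(0.1708)] yaw 0.1916 z 0.0647
ledge 74574 c [ 0.5792 -0.07  ] size [np.float32(0.1003), np.float32(0.2032)] yaw 0.1916 z 0.0557
blank 41207 c [ 0.5644 -0.0332] size [np.float32(0.0851), np.float32(0.1255)] yaw 0.1938 z 0.0558
```

View pics/w4.png

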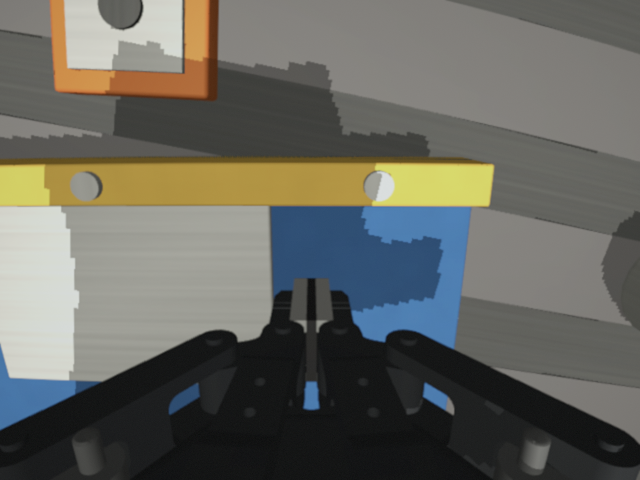

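The blank, at (0–272, 205–380), sits flush on the fence. The shut fingertips at (312,295) are just behind its trailing edge at column 272.

>>> step_arm(commands=[[[0,0,-0.1,0,0,0,0],[0,0,-0.1,0,0,0,0],[0,0,-0.1,0,0,0,0],[0,0,-0.1,0,0,0,0],[0,0,-0.1,0,0,0,0],[0,0,-0.1,0,0,0,0],[0,0,-0.1,0,0,0,0],[0,0,-0.1,0,0,0,0],[0,0,-0.1,0,0,0,0],[0,0,0,0,0,0,0]]])

```text
time_s: 11.2
tcp_pos: [0.57, -0.0569, 0.0531]
orientation: [-3.141, 0.0, 0.195]
ft_force: [-0.6, 0.8, 0.8]
width: -0.0002
```

```bash
cat >> h.py <<'E'
def edge():
    "blank's trailing (-y) edge and near (-x) edge seen by the wrist camera, rest frame"
    im,X,ye,bl,wh=pose("wrist"); P=X[wh][:,:2]; q=(P-C)@A
    for a,b in((.02,.03),(.03,.04),(.04,.05)):
        s=q[(q[:,0]>a)&(q[:,0]<b)]
        if len(s): print("x",a,"trail y",np.percentile(s[:,1],.5).round(4))
    return im
E
python3 - <<'E'
from h import *
go(.013,.045,.053); im=edge(); save("w5",im); report("top")
E
```

```text
tcp rest [ 0.0119 -0.0226] 0.0531 F [-0.6  0.8  0.8] t 11.2 w -0.00019274794225786305
turn [-0.008   0.0004  0.0126]
shift [ 0.019 -1.126  0.002]
x 0.02 trail y -0.0147
x 0.03 trail y -0.0149
x 0.04 trail y -0.0147
yellow 216 c [0.5922 0.0126] size [np.float32(0.0652), np.float32(0.1019)] yaw -0.6097 z 0.0657
ledge 3204 c [0.5414 0.026 ] size [np.float32(0.1415), np.float32(0.1513)] yaw 0.1917 z 0.0533
blank 1320 c [0.5588 0.0123] size [np.float32(0.081), np.float32(0.1117)] yaw 0.1923 z 0.0562
```

>>> step_arm(commands=[[[0,0,-0.1,0,0,0,0],[0,0,-0.1,0,0,0,0],[0,0,-0.1,0,0,0,0],[0,0,-0.1,0,0,0,0],[0,0,-0.1,0,0,0,0],[0,0,-0.1,0,0,0,0],[0,0,-0.1,0,0,0,0],[0,0,-0.1,0,0,0,0],[0,0,-0.1,0,0,0,0],[0,0,-0.1,0,0,0,0]]])

```text
time_s: 12.55
tcp_pos: [0.5585, 0.0013, 0.0531]
orientation: [3.142, 0.0, 0.194]
ft_force: [0.3, -2.4, -0.2]
width: 0.0001
```

```bash
python3 - <<'E'
from h import *
go(.013,.052,.053); im=edge(); im,X=report("top"); save("t5",cv2.resize(im[120:280,180:440],None,fx=3,fy=3)); report("scene")
E
```

```text
tcp rest [0.0118 0.0367] 0.0531 F [ 0.3 -2.4 -0.2] t 12.55 w 0.00010344508614612535
turn [ 0.0006  0.0006 -0.    ]
shift [ 0.02  -0.255  0.001]
x 0.02 trail y 0.0441
x 0.03 trail y 0.0443
x 0.04 trail y 0.0442
yellow 116 c [ 0.6289 -0.1001] size [np.float32(0.0172), np.float32(0.0438)] yaw 0.2224 z 0.0651
ledge 2792 c [ 0.5519 -0.0255] size [np.float32(0.1409), np.float32(0.3041)] yaw 0.1916 z 0.053
blank 1181 c [0.5463 0.0779] size [np.float32(0.0822), np.float32(0.0993)] yaw 0.207 z 0.0563
yellow 575 c [ 0.6161 -0.024 ] size [np.float32(0.0221), np.float32(0.2845)] yaw 0.199 z 0.0604
ledge 2221 c [ 0.572  -0.0226] size [np.float32(0.1348), np.float32(0.3151)] yaw 0.0735 z 0.0526
blank 878 c [0.5513 0.0644] size [np.float32(0.0973), np.float32(0.1389)] yaw 0.1999 z 0.0539
```

View pics/t5.png

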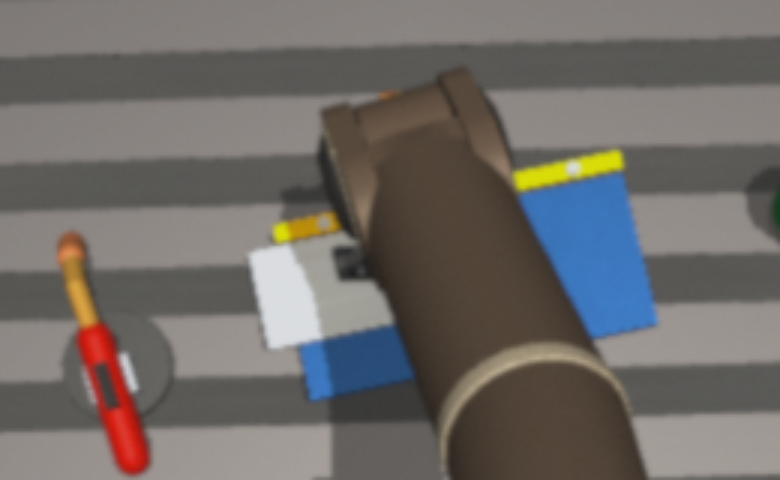

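The crop shows the blank's leading end already over the ledge end at (250–300, 250–345), about 24 mm by two measures. The torch at (105,370) is clear. It needs 16 mm more.

>>> step_arm(commands=[[[0,0,-0.07,0,0,0,0],[0,0,-0.07,0,0,0,0],[0,0,-0.07,0,0,0,0],[0,0,-0.05,0,0,0,0],[0,0,0,0,0,0,0],[0,0,0.1,0,0,0,0],[0,0,0.2,0,0,0,0],[0,0,0,-0.4,0,0,0],[0,0,0,-0.6,0,0,0],[0,0,0,-0.6,0,0,0]]])

```text
time_s: 13.95
tcp_pos: [0.559, -0.0025, 0.1499]
orientation: [-3.141, 0.001, 0.193]
ft_force: [0.3, 0.1, -0.1]
width: 0.0002
```

>>> step_arm(commands=[[[0,-0.3,0.9,0,0,0,0],[0,-0.3,0.9,0,0,0,0],[0,-0.3,0.9,0,0,0,0],[0,-0.3,0.9,0,0,0,0],[0,0,0.9,-0.2,0,0,0],[0,0,0.5,-0.2,0,0,0],[0,0,0,0,0,0,0],[0,0,0,0,0,0,0],[0,0,0,0,0,0,0],[0,0,0,0,0,0,0]]])

```text
time_s: 15.2
tcp_pos: [0.5462, -0.3086, 0.1729]
orientation: [-3.141, 0.0, 0.195]
ft_force: [0.9, -0.1, 1.1]
width: -0.0
```

```bash
python3 - <<'E'
from h import *
go(0,0,.2); im,X=report("top"); im2,X2,ye,bl,wh=pose("top"); b=rect(X2[wh][:,:2]); print("blank rest",tr(b.mean(0)))
q=(X2[ye|bl][:,:2]-C)@A; print("ledge range",np.percentile(q,[.3,99.7],axis=0).round(4))
for n in("torch","can","magnet"): print(n,[np.round(r["location"],3) for r in models.search_frame("top",n)[:2]])
save("t6",cv2.resize(im[120:280,180:440],None,fx=3,fy=3))
E
```

```text
tcp rest [-0.0599 -0.265 ] 0.1729 F [ 0.9 -0.1  1.1] t 15.2 w -1.8348411683074378e-05
turn [-0.005   0.0028  0.018 ]
shift [ 0.999 -4.417 -0.451]
yellow 252 c [ 0.6247 -0.0753] size [np.float32(0.0171), np.float32(0.0946)] yaw 0.1627 z 0.0653
ledge 6900 c [ 0.5504 -0.0184] size [np.float32(0.1422), np.float32(0.3191)] yaw 0.1942 z 0.0517
blank 1736 c [0.5456 0.0812] size [np.float32(0.0813), np.float32(0.1218)] yaw 0.195 z 0.0563
blank rest [0.01458575 0.11760094]
ledge range [[-0.0702 -0.139 ]
 [ 0.0684  0.1374]]
torch [array([0.244, 0.279, 0.092]), array([ 0.318, -0.15 ,  0.1  ])]
can [array([ 0.602, -0.298,  0.148])]
magnet [array([ 0.681, -0.005,  0.019])]
```

View pics/t6.png

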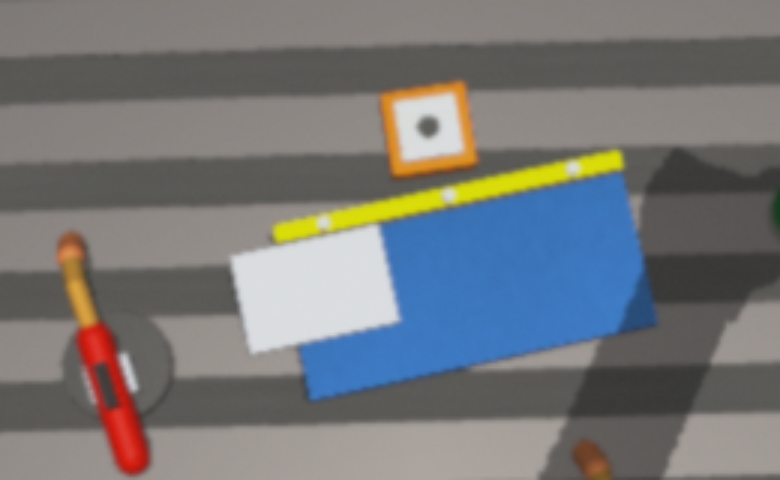

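```bash
python3 - <<'E'
from h import *
imaging.read_camera("scene"); print([(n,[np.round(r["location"],3) for r in models.search_frame("scene",n)[:3]]) for n in("can","torch")])
print(job.job_done())
E
```

```text
[('can', [array([ 0.612, -0.295,  0.1  ])]), ('torch', [array([0.497, 0.253, 0.063]), array([0.252, 0.293, 0.069]), array([ 0.328, -0.149,  0.064])])]
the job is handed in; nothing more can be done
None
```

I pushed the blank along the rest until about 38 mm of its length sticks out on the red torch's side, and handed the job in at about 15 s of the 51 s allowed. No verdict was reported.

First I used both open fingertips to square it against the fence, stopping at about 8 N of contact. Then I slid it along the fence with the shut fingertips and backed the arm away.

**Final checks (top camera):**

| Check | Measured | Needed |
|---|---|---|
| Position along the rest | y ≈ +0.118 m | 0.107 to 0.133 m |
| Position across to the fence | x ≈ 0.0146 m | above 0.009 m |
| Angle to the rest | about 0.001 rad | below 0.08 rad |
| Height of blank's top face | 56 mm | 56 mm when flat on the ledge |

**Other things on the table:** the can and torch read within 2 mm of their start positions in the scene camera, and the magnet within 2 mm in the top camera. I did not re-measure the hammer, brush, pot or pipe, but the arm did not touch down near them.

**Disagreement:** the last top-camera reading put the can about 15 mm from its first one. I attribute that to the gripper partly covering it, since the scene camera showed it unmoved.

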